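# Take the bore size of a pressed-in bush with a telescoping gauge

### The job

Take the bore size of the bronze bush that is pressed into the green bearing housing: take the telescoping gauge out of its wooden stand, lower it gently into the housing until its dark collar sits on the bush, and, pressing lightly so that the gauge does not turn along, turn the knurled knob anticlockwise so that the plungers spring out to the wall of the bore. Turn the knob back clockwise until it is tight, draw the gauge out with its plungers still set to the bore, and stand it back upright in the hole of its stand, set down gently, without jarring the housing or shifting the other things on the bench.

Things in the scene. Friction and masses are not known exactly. Their poses are not given: they have to be found in the camera images.
- gauge: Telescoping bore gauge, about 0.3 kg, upright in the stand at first, plungers locked in. Origin: centre of its collar's flat underside; z up to the knob, x along the plungers. Dark collar: 44 mm diameter, z = 0 to 10 mm, lower edge chamfered 1 mm. Cross-shaped head below it, to z = -21 mm, 22 mm wide with the plungers in. Handle 13 mm thick, z = 14 to 56 mm. Knob z = 60 to 87 mm
- gauge_grip (a point): Centre of the knurled dark lock knob (27 mm diameter, 27 mm tall), on the gauge's axis, 74 mm above the collar's underside. The gauge can be carried by it. When the held knob is turned, the whole gauge turns along unless its collar is pressed on the bush (12 to 18 N is enough) or the sprung-out plungers hold in the bore
- lock_knob (a joint): Knob angle relative to the gauge, rad: 0 = tight (hard stop), grows anticlockwise seen from above to 1.2 (hard stop). It turns with 0.02 to 0.08 N m. Turning it open lets springs push the plungers out; from about 0.85 on they press on the bore with 1 to 4 N each. Let go there, it springs back part of the way, the plungers staying out. Below 0.15 they are held where they are (about 2 N each)
- tip_a (a point): Outer tip of the plunger on the gauge's +x side: 11 mm from the gauge's axis when locked in, up to 18 mm when out freely
- tip_b (a point): Outer tip of the opposite plunger, same measures. Out in the bore, the two tips are 32 mm apart
- housing: Green cast bearing housing, fixed, 68 mm tall: round foot of 112 mm diameter with four cap screws, boss of 72 mm diameter with an upright bore of 46 mm, open at the top; the gauge's collar fits it with 1 mm to spare all round. More than 30 N from the gauge on housing or bush damages the fit. Origin: centre of the underside
- bore_mouth (a point): Centre of the housing's bore in the plane of its top face, 68 mm above the bench; z up. The bronze bush (bore 32 mm, 26 mm long) is pressed in below it: its flat upper face lies 6 to 26 mm below this plane, at a different depth each time, which is not measured: feel for it
- stand: Block of light wood, fixed, 74 x 74 x 36 mm, with one upright through hole of 36 mm diameter; the gauge's collar rests on its top with the head in the hole. Origin: centre of the underside
- stand_hole (a point): Centre of the stand's hole in the plane of its top face, 36 mm above the bench; z up
- bush_brass: Spare flanged brass bush, 41 mm diameter, 35 mm tall, standing on the bench as a bystander; origin at its underside
- marker_green: Green marker pen, 136 mm long, 20 mm thick, lying on the bench as a bystander; origin at its underside
- roller_a: Black steel roller, 33 mm diameter, 38 mm tall, standing on the bench as a bystander; origin at its underside

How it is judged (in metres and radians):
On the way, in this order (a step that is already met when the one before it is completed fails the run):
1. the gauge, plungers still locked in, is lowered into the housing and presses on the bush (z of gauge in the frame of bore_mouth below -0.0045 m and horizontal distance between gauge and bore_mouth below 0.003 m and angle between gauge's own z axis and vertical below 0.08 rad and contact force between gauge and housing above 3 N and value of joint lock_knob below 0.2 rad), for 0.2 s.
2. the knob is loosened in the bore and the plungers have sprung out to its wall (z of gauge in the frame of bore_mouth below -0.0045 m and value of joint lock_knob above 0.4 rad and distance between tip_a and tip_b above 0.0305 m), for 0.1 s.
3. the knob is tight again, with the gauge still in the bore and the plungers out (z of gauge in the frame of bore_mouth below -0.0045 m and value of joint lock_knob below 0.15 rad and distance between tip_a and tip_b above 0.0305 m), for 0.2 s.
At the end, for the whole second after the job is handed in: The gauge stands upright (within 3 degrees) and at rest in the stand, its collar flat on the block (within 2 mm) and its axis within 5 mm of the hole's; the knob is tight (under 0.15 rad) and the plungers are still set to the bush's bore, 30.6 to 34 mm from tip to tip (horizontal distance between gauge and stand_hole below 0.005 m and z of gauge in the frame of stand_hole between -0.002 and 0.002 m and angle between gauge's own z axis and vertical below 0.06 rad and value of joint lock_knob below 0.15 rad and distance between tip_a and tip_b between 0.0306 and 0.034 m and linear speed of gauge below 0.01 m/s); the robot touches nothing.
It fails at once if the gauge presses or knocks on the housing or its bush with more than 30 N (contact force between gauge and housing above 30 N).
It fails at once if the gauge is dropped or forced onto the stand (more than 40 N) (contact force between gauge and stand above 40 N).
It fails at once if a bystander is shifted by more than 20 mm (distance of any of bush_brass, marker_green, roller_a from where it was at the start of the episode above 0.02 m).
It also fails if it takes over 64 s, if anything falls off the work surface, if the arm or the gripper's body presses on something with over 40 N, if the wrist force passes 120 N, or if a joint passes its speed limit or range.

### The arm

A 7-joint arm with a two-finger parallel gripper is mounted at the origin on a cart in front of the work surface, level with it; the furniture and walls round the work are solid. World frame = base frame: x ahead of the robot, y to its left, z up, the work surface at z = 0. Lengths are in mm, angles in rad, forces in N, time in s.
With the tool pointing down it reaches from about 350 to 900 mm from the base axis. Payload 7.2 kg.
Tool frame: the origin (TCP) lies midway between the tips of the shut fingers; the grasp point (between the pads) lies 19 mm behind it; z points along the fingers, y is the line along which they close (so a half turn about z gives the same grasp; the last joint's range is limited). The gripper opens to 88 mm and grips with 3 to 60 N. Pads are 20 mm wide; open, the fingers measure 115 mm over their backs; the gripper's body (75 mm by 178 mm) begins 61 mm behind the grasp point.
Start: joints at [-1.324, 0.411, -0.013, 1.596, 0.006, 1.134, -0.082], TCP at [193.526, 594.287, 222.653] pointing down, gripper open.
Joint ranges: [-2.95, 2.95], [-0.29, 1.99], [-1.47, 1.44], [0.14, 2.54], [-1.03, 4.17], [0.13, 1.85], [-2.86, 2.86]. Speed limits (rad/s): [2.39, 2.39, 3.01, 3.01, 3.14, 3.14, 3.14].

### API

Orientations are given as a 3x3 rotation matrix whose columns are the frame's x, y, z axes.
In Python, from plant import r gives the robot as it stands.
- The arm moves only by the tool arm_command, never from a script. Its argument "plan" is text: rows parted by semicolons, each of 7 numbers parted by spaces: the shift along the tool's x, y, z in m, then the turn, a rotation vector about the tool's x, y, z in rad, then the gripper's target within -1 to 1 (shut at 1, half-way at 0, fully open at -1). In form: dx dy dz rx ry rz grip; .... A call has 1 to 10 rows; each row shifts and turns the commanded pose from where the row before left it, along the tool's axes as they then stand; what a row does not reach is not made up. A row lasts 1/12 s, in which the tool goes at most 41.7 mm and 7.16 degrees, less where a joint would pass 70% of its speed; a pose out of reach is approached as far as the arm can. A call is refused whole if a number of a shift passes 0.0417 or a number of a turn 0.125, either way. A call with a gripper value outside its range is refused whole. The fingers move at their own pace and stop on an object; "newtons" is the grip in N (left out, the last holds). Time passes only in rows, so rows that do not move let the fingers close. It gives the time, the measured TCP pose, the force, the opening and the grip force at its end, in the units of the state.
- r.observe(): the state, without advancing time (a new reading comes with each control period).
- r.grab_frame(name): name is "scene" or "top"; returns a dict with "image" (400x640x3 uint8, red, green, blue), "fx", "fy", "cx", "cy" (pixels), "dist_coeffs" ([k1, k2, p1, p2, k3] as OpenCV has them; the pictures are not rectified), "extrinsics" (4x4, takes a point from camera to world coordinates). Camera axes: x right, y down, z forward; pixel columns grow to the right and rows downward; lengths in mm; the calibration is good to about 2 mm. A picture is of the moment at which its call begins. There is no depth.
- r.finish_job(): hands the job in; it is judged then, once.
The state is a dict: "time": time; "joints": joint angles; "qd": joint speeds; "tau": joint torques, N m; "tcp_pos": TCP position; "orientation": TCP orientation; "force": force on the tool from outside, world axes, zero at the start; "torque": the same for the moment, N m; "opening": opening from 0.0 (shut) to 1.0 (fully open); "finger_force": force on a finger pad.
Only numpy, scipy, OpenCV 4.12 (cv2) and the standard library are available. Lean on these libraries where they do the work, as an engineer would, in place of code of your own. Each camera call takes 0.05 s, during which the arm holds its last target. There are 200 camera calls.

## Working session

There is one attempt and no reset: what is moved stays moved. The work goes in short steps, Python scripts to look and compute and a tool call to move; the robot and the scene stay as the last step left them, time stands still between calls to the robot, and variables do not carry over. Pictures are saved under pics/ and viewed, at most 12 in all, crops included, and the job is handed in when it is done.

Besides the shell and the picture viewer there is one more tool, called after ">>>" by a JSON object that holds its "name" and its "arguments". arm_command: Moves the arm, as the interface text tells. Its arguments: {"type":"object","properties":{"plan":{"type":"string"},"newtons":{"type":"number"}},"required":["plan"]}

```bash
mkdir -p pics; cat > h.py <<'E'
import numpy as np, cv2, json
from plant import r
def grab(n):
    f=r.grab_frame(n); return f
def ray(f,uv):
    K=np.array([[f["fx"],0,f["cx"]],[0,f["fy"],f["cy"]],[0,0,1.]])
    p=cv2.undistortPoints(np.array(uv,float).reshape(-1,1,2),K,np.array(f["dist_coeffs"],float)).reshape(-1,2)
    E=np.array(f["extrinsics"]); d=np.c_[p,np.ones(len(p))]@E[:3,:3].T
    return E[:3,3],d
def onplane(f,uv,z):
    o,d=ray(f,uv); return o+d*((z-o[2])/d[:,2])[:,None]
E
python3 - <<'E'
from h import *
for n in("scene","top"):
    f=grab(n); cv2.imwrite(f"pics/{n}0.png",f["image"][:,:,::-1]); np.save(f"{n}0.npy",f,allow_pickle=True)
    print(n,f["fx"],np.round(f["extrinsics"],2).tolist(),f["dist_coeffs"])
s=r.observe()
print({k:np.round(v,3).tolist() for k,v in s.items()})
E
```

```text
scene 376.0794062414624 [[0.9, -0.28, 0.32, 282.47], [-0.43, -0.6, 0.68, -648.1], [-0.0, -0.75, -0.66, 665.89], [0.0, 0.0, 0.0, 1.0]] [0.01191722 0.         0.         0.         0.        ]
top 464.62378291951603 [[0.02, -0.98, 0.17, 392.85], [-1.0, -0.03, -0.02, -28.94], [0.02, -0.17, -0.98, 1180.75], [0.0, 0.0, 0.0, 1.0]] [-0.13544935  0.          0.          0.          0.        ]
{'time': 0.1, 'joints': [-1.324, 0.412, -0.013, 1.597, 0.006, 1.134, -0.082], 'qd': [0.001, -0.001, 0.002, -0.001, 0.0, 0.001, -0.001], 'tau': [0.003, -58.91, 0.644, -29.171, -0.054, 0.014, 0.0], 'tcp_pos': [193.415, 593.839, 221.887], 'orientation': [[-0.951, 0.31, -0.0], [0.31, 0.951, -0.001], [-0.0, -0.001, -1.0]], 'force': [0.281, 0.665, -0.033], 'torque': [-0.01, -0.008, -0.007], 'finger_force': 0.0, 'opening': 1.001}
```

View pics/top0.png

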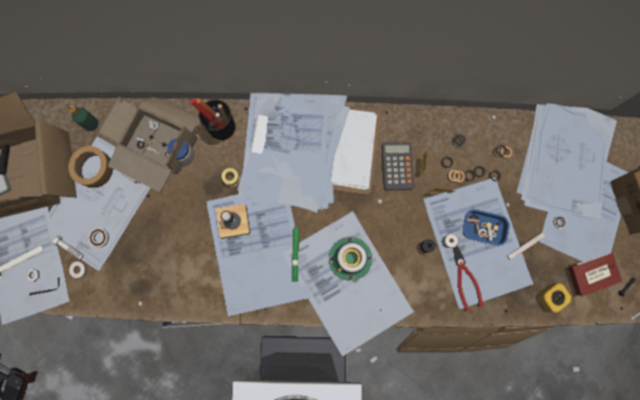

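View pics/scene0.png

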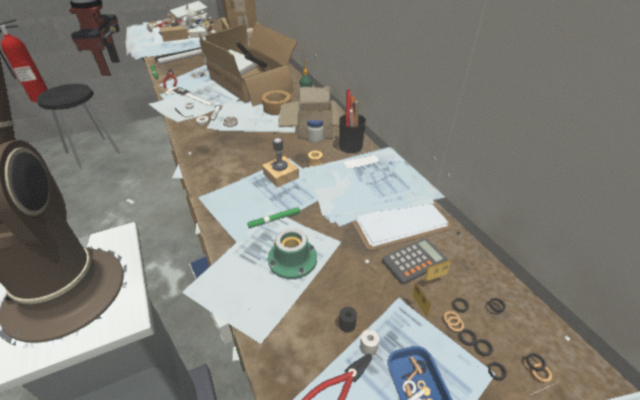

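The top view shows the stand at about (232,221) with the gauge knob at (228,216), the housing at (351,259), the marker at (295,254), the brass bush at (230,176) and the roller at (428,246). The scene view shows the stand at (281,170), knob at (278,147) and housing at (292,255).

```bash
python3 - <<'E'
from h import *
T=np.load("top0.npy",allow_pickle=True).item();S=np.load("scene0.npy",allow_pickle=True).item()
def crop(f,x0,y0,x1,y1,k): return cv2.resize(f["image"][y0:y1,x0:x1,::-1],None,fx=k,fy=k,interpolation=cv2.INTER_CUBIC)
a=crop(T,205,165,285,265,4);b=crop(T,311,219,391,299,5)
c=crop(S,250,125,320,195,5);d=crop(S,255,220,335,290,5)
def pad(i,h=400,w=400):
    o=np.zeros((h,w,3),np.uint8);o[:min(h,i.shape[0]),:min(w,i.shape[1])]=i[:h,:w];return o
m=np.vstack([np.hstack([pad(a),pad(b)]),np.hstack([pad(c),pad(d)])]);cv2.imwrite("pics/c.png",cv2.resize(m,(600,600)))
def blob(f,lo,hi,box):
    x0,y0,x1,y1=box;h=cv2.cvtColor(f["image"],cv2.COLOR_RGB2HSV)
    m=cv2.inRange(h,lo,hi);q=np.zeros_like(m);q[y0:y1,x0:x1]=m[y0:y1,x0:x1]
    c=max(cv2.findContours(q,cv2.RETR_EXTERNAL,cv2.CHAIN_APPROX_NONE)[0],key=cv2.contourArea);return c
c=blob(T,(8,70,120),(25,255,255),(205,195,260,245));R=cv2.minAreaRect(c);print("stand",R)
bx=cv2.boxPoints(R);P=onplane(T,bx,36);print(np.round(P,1).tolist(),P.mean(0))
c=blob(T,(40,60,20),(90,255,255),(320,230,380,290));e=cv2.fitEllipse(c);print("foot",e,onplane(T,[e[0]],12))
c=blob(T,(0,0,0),(180,255,75),(215,200,245,232));print("knob",cv2.boundingRect(c),cv2.minEnclosingCircle(c))
c=blob(S,(0,0,0),(180,255,80),(265,130,290,160));print("knobS",cv2.boundingRect(c))
E
```

```text
stand ((232.5499725341797, 220.8499755859375), (29.557065963745117, 30.264171600341797), 81.8698959350586)
[[572.3, 217.2, 36.0], [585.1, 142.4, 36.0], [512.0, 128.4, 36.0], [499.3, 202.4, 36.0]] [542.18912911 172.62987472  36.        ]
foot ((350.054443359375, 258.2577209472656), (37.97662353515625, 38.59090805053711), 130.4294891357422) [[ 458.15523069 -122.95981499   12.        ]]
knob (224, 214, 10, 13) ((229.5, 220.0), 6.500100135803223)
knobS (274, 143, 8, 7)
```

View pics/c.png

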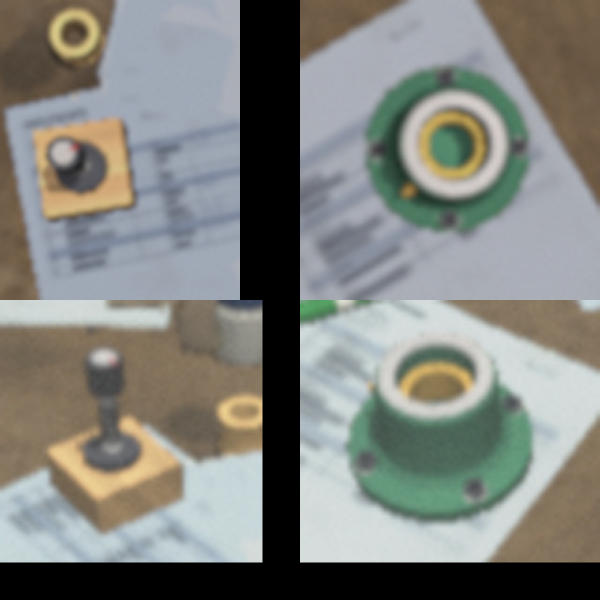

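The crops show the gauge upright in the stand with a light knob top at top-view (227,216), and the housing's white top rim at top-view (352,258) and scene-view (291,246). I'll measure these with masks.

```bash
cat >> h.py <<'E'
def ring(f,box,rng,z):
    x0,y0,x1,y1=box;k=6
    i=cv2.resize(f["image"][y0:y1,x0:x1],None,fx=k,fy=k,interpolation=cv2.INTER_CUBIC);h=cv2.cvtColor(i,cv2.COLOR_RGB2HSV)
    m=cv2.inRange(h,*rng); cs=cv2.findContours(m,cv2.RETR_EXTERNAL,cv2.CHAIN_APPROX_NONE)[0]
    ctr=((x1-x0)*k/2,(y1-y0)*k/2)
    out=[]
    for c in cs:
        if cv2.contourArea(c)<80 : continue
        P=onplane(f,(c.reshape(-1,2)+.5)/k-.5+[x0,y0],z)
        (cx,cy),rad=cv2.minEnclosingCircle(P[:,:2].astype(np.float32))
        A=np.c_[2*P[:,:2],np.ones(len(P))];s=np.linalg.lstsq(A,(P[:,:2]**2).sum(1),rcond=None)[0]
        out.append((np.round([*s[:2],np.sqrt(s[2]+s[0]**2+s[1]**2),rad],1).tolist(),np.round((c.reshape(-1,2).mean(0))/k+[x0,y0],1).tolist()))
    return out
E
python3 - <<'E'
from h import *
T=np.load("top0.npy",allow_pickle=True).item();S=np.load("scene0.npy",allow_pickle=True).item()
print("rimT",ring(T,(333,239,369,276),((0,0,140),(180,60,255)),68))
print("rimS",ring(S,(271,225,313,262),((0,0,140),(180,45,255)),68))
print("bronzeT",ring(T,(333,239,369,276),((12,90,110),(30,255,255)),52))
print("knobT",ring(T,(218,208,240,230),((0,0,120),(180,60,255)),123))
print("knobS",ring(S,(270,134,288,150),((0,0,110),(180,60,255)),123))
print("collarT",ring(T,(218,208,240,236),((0,0,0),(180,255,85)),46))
print("footT",ring(T,(320,230,382,290),((40,60,20),(90,255,255)),12),ring(S,(255,225,330,290),((40,60,20),(90,255,255)),6))
print("brass",ring(T,(215,163,245,192),((12,90,110),(30,255,255)),35))
E
```

```text
rimT [([416.5, -79.6, 3.0, 4.4], [333.7, 274.7]), ([419.7, -158.9, 5.0, 7.1], [367.6, 274.2]), ([458.5, -122.9, 33.8, 34.2], [352.4, 257.3]), ([495.2, -154.0, 9.4, 13.6], [366.0, 241.7]), ([495.3, -83.2, 7.8, 11.3], [335.5, 241.0])]
rimS [([463.4, -117.1, 44.9, 56.4], [290.5, 237.4])]
bronzeT [([428.2, -94.5, 3.8, 4.5], [339.9, 269.9]), ([458.8, -123.1, 21.6, 22.0], [351.8, 257.5])]
knobT [([515.8, 189.1, 4.0, 6.1], [218.2, 227.4]), ([543.1, 175.3, 10.9, 12.9], [225.1, 216.1])]
knobS [([546.4, 173.1, 14.6, 17.7], [277.9, 140.3])]
collarT [([542.0, 179.0, 13.5, 18.4], [229.8, 220.9])]
footT [([460.0, -124.8, 13.7, 14.2], [351.5, 258.0]), ([457.9, -122.6, 46.4, 54.1], [346.1, 263.3]), ([482.3, -144.9, 23.3, 30.4], [362.3, 245.8])] [([459.0, -129.1, 47.5, 56.3], [293.3, 261.4]), ([479.8, -63.8, 11.3, 12.8], [289.9, 234.8])]
brass [([660.4, 187.1, 26.8, 34.0], [230.1, 172.5])]
```

>>> {"name": "arm_command", "arguments": {"plan": "-0.0289 -0.0182 0 0 0 0 -1;-0.0289 -0.0182 0 0 0 0 -1;-0.0289 -0.0182 0 0 0 0 -1;-0.0289 -0.0182 0 0 0 0 -1;-0.0289 -0.0182 0 0 0 0 -1;-0.0289 -0.0182 0 0 0 0 -1;-0.0289 -0.0182 0 0 0 0 -1;-0.0289 -0.0182 0 0 0 0 -1", "newtons": 5}}

```text
time: 0.77
tcp_pos: [368.9, 382.6, 222.4]
orientation: [[-0.951, 0.31, -0.0], [0.31, 0.951, -0.0], [0.0, -0.0, -1.0]]
force: [1.5, 1.2, -0.1]
opening: 0.999
finger_force: 0.0
```

>>> {"name": "arm_command", "arguments": {"plan": "-0.0289 -0.0182 0 0 0 0 -1;-0.0289 -0.0182 0 0 0 0 -1;-0.0289 -0.0182 0 0 0 0 -1;-0.0289 -0.0182 0 0 0 0 -1;-0.0289 -0.0182 0 0 0 0 -1;-0.0289 -0.0182 0 0 0 0 -1;-0.0289 -0.0182 0 0 0 0 -1;-0.0289 -0.0182 0 0 0 0 -1;0 0 0 0 0 0 -1;0 0 0 0 0 0 -1"}}

```text
time: 1.6
tcp_pos: [543.8, 171.9, 222.1]
orientation: [[-0.95, 0.314, -0.001], [0.314, 0.95, -0.001], [0.0, -0.001, -1.0]]
force: [-0.1, 0.2, 0.2]
opening: 1.0
finger_force: 0.0
```

>>> {"name": "arm_command", "arguments": {"plan": "0 0 0 0 0 0.1 -1;0 0 0 0 0 0.1 -1;0 0 0 0 0 0.1 -1;0 0 0 0 0 0.1 -1;0 0 0 0 0 0.1 -1;0 0 0 0 0 0.1 -1;0 0 0 0 0 0.1 -1;0 0 0 0 0 0.1 -1;0 0 0 0 0 0.1 -1;0 0 0 0 0 0 -1"}}

```text
time: 2.43
tcp_pos: [541.9, 175.9, 222.3]
orientation: [[-0.347, 0.938, -0.001], [0.938, 0.347, 0.0], [0.001, -0.001, -1.0]]
force: [0.0, 0.2, -0.1]
opening: 1.003
finger_force: 0.0
```

```bash
cat >> h.py <<'E'
def st():
    s=r.observe()
    print({k:np.round(s[k],3).tolist() for k in("time","joints","tcp_pos","orientation","force","torque","finger_force","opening")}); return s
def to(p):
    s=r.observe();d=np.array(p)-s["tcp_pos"];print("tool delta mm",np.round(np.array(s["orientation"]).T@d,1))
E
python3 -c "
from h import *
st();to([542.5,173.3,91])"
```

```text
{'time': 2.433, 'joints': [-0.71, 0.327, 0.4, 1.755, -0.143, 1.089, 0.092], 'tcp_pos': [541.94, 175.893, 222.288], 'orientation': [[-0.347, 0.938, -0.001], [0.938, 0.347, 0.0], [0.001, -0.001, -1.0]], 'force': [0.021, 0.19, -0.095], 'torque': [-0.064, 0.002, -0.045], 'finger_force': 0.0, 'opening': 1.003}
tool delta mm [ -2.7  -0.3 131.3]
```

>>> {"name": "arm_command", "arguments": {"plan": "0 0 0.0220 0 0 0 -1;0 0 0.0220 0 0 0 -1;0 0 0.022 0 0 0 -1;0 0 0.012 0 0 0 -1;0 0 0 0 0 0 -1;0 0 0 0 0 0 -1"}}

```text
time: 2.93
tcp_pos: [542.7, 174.6, 144.6]
orientation: [[-0.35, 0.937, -0.001], [0.937, 0.35, -0.0], [0.0, -0.001, -1.0]]
force: [0.3, -0.8, 1.1]
opening: 1.003
finger_force: 0.0
```

```bash
python3 -c "
from h import *
st();to([542.5,173.3,91])
f=grab('scene');cv2.imwrite('pics/s1.png',cv2.resize(f['image'][60:260,160:420,::-1],None,fx=3,fy=3))"
```

```text
{'time': 2.933, 'joints': [-0.684, 0.412, 0.377, 1.838, -0.185, 0.927, 0.134], 'tcp_pos': [542.681, 174.625, 144.57], 'orientation': [[-0.35, 0.937, -0.001], [0.937, 0.35, -0.0], [0.0, -0.001, -1.0]], 'force': [0.336, -0.847, 1.07], 'torque': [-0.044, 0.04, -0.058], 'finger_force': 0.0, 'opening': 1.003}
tool delta mm [-1.2 -0.6 53.6]
```

View pics/s1.png

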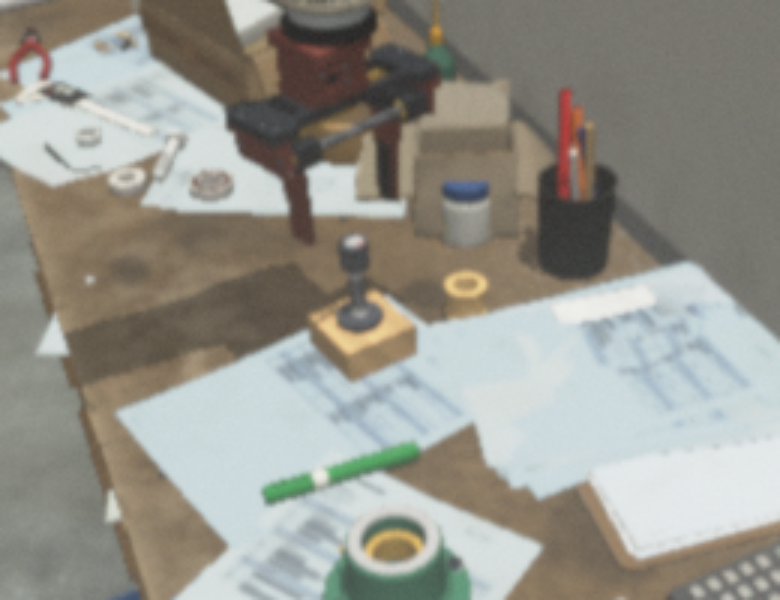

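The view shows the open gripper above and behind the knob, with fingertips at crop (303,240) and (388,200) and the knob top at (353,240). I'll check this against the projected TCP.

```bash
python3 -c "
from h import *
S=np.load('scene0.npy',allow_pickle=True).item();T=np.load('top0.npy',allow_pickle=True).item()
def proj(f,P):
    E=np.linalg.inv(np.array(f['extrinsics']));K=np.array([[f['fx'],0,f['cx']],[0,f['fy'],f['cy']],[0,0,1.]])
    return cv2.projectPoints(np.array(P,float),cv2.Rodrigues(E[:3,:3])[0],E[:3,3],K,np.array(f['dist_coeffs']))[0].reshape(-1,2)
s=r.observe();t=s['tcp_pos'];y=np.array(s['orientation'])[:,1]
pts=[t,t+44*y,t-44*y,[542.5,173.3,123],[542.5,173.3,36],[458.5,-123,68]]
print((proj(S,pts)-[160,60])*3)
print(proj(T,pts))
"
```

```text
[[346.48945814 216.84724196]
 [383.8799114  198.14876256]
 [307.25615917 236.45794366]
 [348.11968111 239.7646364 ]
 [355.38784996 319.13754311]
 [388.33384676 535.84932781]]
[[223.50931731 213.7370673 ]
 [217.8573025  195.62100419]
 [229.28776472 232.10304519]
 [225.8919488  215.57150333]
 [232.24846941 220.64743534]
 [351.96961849 256.84461607]]
```

>>> {"name": "arm_command", "arguments": {"plan": "-0.0017 0.0013 0.0130 0 0 0 -1;0 0 0.0130 0 0 0 -1;0 0 0.014 0 0 0 -1;0 0 0.0133 0 0 0 -1;0 0 0 0 0 0 -1;0 0 0 0 0 0 0;0 0 0 0 0 0 0.3;0 0 0 0 0 0 0.3", "newtons": 5}}

```text
time: 3.65
tcp_pos: [545.7, 173.4, 92.8]
orientation: [[-0.349, 0.937, 0.002], [0.937, 0.349, 0.001], [0.0, 0.002, -1.0]]
force: [0.6, 0.1, -0.7]
opening: 0.817
finger_force: 0.0
```

>>> {"name": "arm_command", "arguments": {"plan": "0 0 0 0 0 0 1;0 0 0 0 0 0 1;0 0 0 0 0 0 1;0 0 0 0 0 0 1;0 0 0 0 0 0 1", "newtons": 4}}

```text
time: 4.07
tcp_pos: [544.9, 173.1, 91.4]
orientation: [[-0.349, 0.937, 0.0], [0.937, 0.349, 0.0], [0.0, 0.0, -1.0]]
force: [-0.7, 0.3, -0.1]
opening: 0.432
finger_force: 0.0
```

>>> {"name": "arm_command", "arguments": {"plan": "0 0 0 0 0 0 1;0 0 0 0 0 0 1;0 0 0 0 0 0 1;0 0 0 0 0 0 1;0 0 0 0 0 0 1"}}

```text
time: 4.48
tcp_pos: [544.7, 173.0, 91.3]
orientation: [[-0.348, 0.937, -0.0], [0.937, 0.348, -0.0], [0.0, -0.0, -1.0]]
force: [-0.8, -0.1, 0.3]
opening: 0.297
finger_force: 4.0
```

```bash
python3 -c "
from h import *
st()"
```

```text
{'time': 4.483, 'joints': [-0.658, 0.483, 0.354, 1.878, -0.222, 0.819, 0.166], 'tcp_pos': [544.715, 172.982, 91.287], 'orientation': [[-0.348, 0.937, -0.0], [0.937, 0.348, -0.0], [0.0, -0.0, -1.0]], 'force': [-0.767, -0.12, 0.259], 'torque': [-0.116, 0.28, -0.01], 'finger_force': 4.0, 'opening': 0.297}
```

>>> {"name": "arm_command", "arguments": {"plan": "0 0 0 0 0 0 -0.2;0 0 0 0 0 0 -0.2;0 0 0 0 0 0 -0.2;0 0 0 0 0 0.12 -0.2;0 0 0 0 0 0.12 -0.2;0 0 0 0 0 0.12 -0.2;0 0 0 0 0 0.12 -0.2;0 0 0 0 0 0.12 -0.2;0 0 0 0 0 0.12 -0.2;0 0 0 0 0 0.12 -0.2"}}

```text
time: 5.32
tcp_pos: [545.0, 173.2, 91.4]
orientation: [[0.47, 0.882, 0.0], [0.882, -0.47, 0.0], [0.0, 0.0, -1.0]]
force: [0.0, -1.3, 0.3]
opening: 0.599
finger_force: 0.0
```

>>> {"name": "arm_command", "arguments": {"plan": "0 0 0 0 0 0.12 -0.2;0 0 0 0 0 0.12 -0.2;0 0 0 0 0 0.12 -0.2;0 0 0 0 0 0.12 -0.2;0 0 0 0 0 0.12 -0.2;0 0 0 0 0 0.12 -0.2;0 0 0 0 0 0 -0.2;0 0 0 0 0 0 -0.2;0 0 0 0 0 0 -0.2"}}

```text
time: 6.07
tcp_pos: [544.9, 173.2, 91.3]
orientation: [[0.932, 0.362, 0.0], [0.362, -0.932, -0.0], [0.0, 0.0, -1.0]]
force: [-0.3, 0.7, 0.2]
opening: 0.603
finger_force: 0.0
```

```bash
python3 -c "
from h import *
st();to([544.7,173,91])"
```

```text
{'time': 6.067, 'joints': [-0.942, 0.571, 0.76, 1.896, -0.506, 0.877, -1.126], 'tcp_pos': [544.88, 173.209, 91.331], 'orientation': [[0.932, 0.362, 0.0], [0.362, -0.932, -0.0], [0.0, 0.0, -1.0]], 'force': [-0.298, 0.712, 0.218], 'torque': [-0.006, 0.191, 0.0], 'finger_force': 0.0, 'opening': 0.603}
tool delta mm [-0.2  0.1  0.3]
```

>>> {"name": "arm_command", "arguments": {"plan": "0 0 0 0 0 0 1;0 0 0 0 0 0 1;0 0 0 0 0 0 1;0 0 0 0 0 0 1;0 0 0 0 0 0 1;0 0 0 0 0 0 1;0 0 0 0 0 0 1", "newtons": 4}}

```text
time: 6.65
tcp_pos: [545.0, 172.8, 91.4]
orientation: [[0.934, 0.359, 0.0], [0.359, -0.934, -0.0], [0.0, 0.0, -1.0]]
force: [0.2, -1.1, -0.1]
opening: 0.299
finger_force: 4.0
```

>>> {"name": "arm_command", "arguments": {"plan": "0 0 0 0 0 0 1;0 0 0 0 0 0 1;0 0 0 0 0 0 1;0 0 0 0 0 0 1", "newtons": 30}}

```text
time: 6.98
tcp_pos: [544.9, 173.0, 91.4]
orientation: [[0.933, 0.359, 0.0], [0.359, -0.933, -0.0], [0.0, 0.0, -1.0]]
force: [0.6, -2.0, 0.6]
opening: 0.296
finger_force: 30.0
```

>>> {"name": "arm_command", "arguments": {"plan": "0 0 -0.002 0 0 0 1;0 0 -0.005 0 0 0 1;0 0 -0.01 0 0 0 1;0 0 -0.015 0 0 0 1;0 0 -0.015 0 0 0 1;0 0 -0.015 0 0 0 1;0 0 -0.01 0 0 0 1;0 0 -0.002 0 0 0 1;0 0 0 0 0 0 1;0 0 0 0 0 0 1"}}

```text
time: 7.82
tcp_pos: [544.4, 173.3, 165.0]
orientation: [[0.933, 0.359, -0.001], [0.359, -0.933, 0.0], [-0.001, -0.0, -1.0]]
force: [-0.0, 0.5, -2.9]
opening: 0.294
finger_force: 30.0
```

```bash
python3 -c "
from h import *
st()
f=grab('scene');np.save('scene2.npy',f,allow_pickle=True);cv2.imwrite('pics/s2.png',cv2.resize(f['image'][100:200,220:340,::-1],None,fx=6,fy=6))"
```

```text
{'time': 7.817, 'joints': [-1.003, 0.479, 0.836, 1.835, -0.416, 1.013, -1.201], 'tcp_pos': [544.41, 173.309, 164.967], 'orientation': [[0.933, 0.359, -0.001], [0.359, -0.933, 0.0], [-0.001, -0.0, -1.0]], 'force': [-0.049, 0.457, -2.946], 'torque': [-0.055, 0.098, -0.006], 'finger_force': 29.999, 'opening': 0.294}
```

View pics/s2.png

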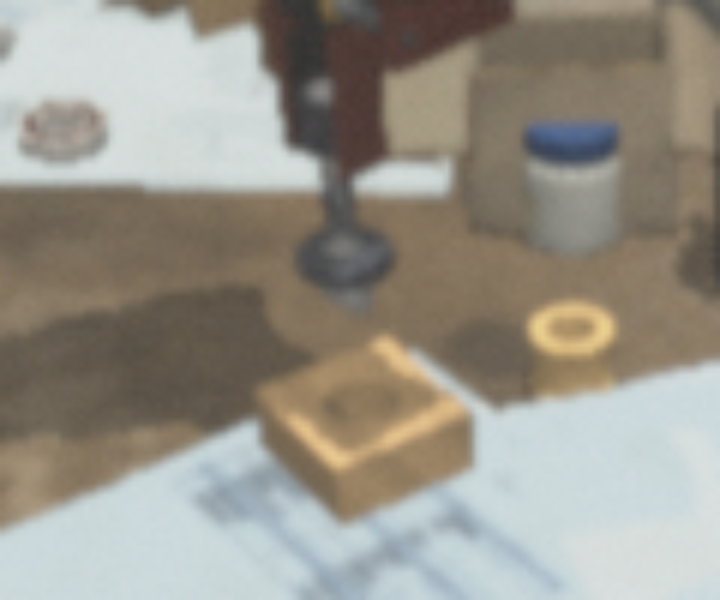

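The view shows the gauge lifted upright: collar centre at crop (346,258), and the empty stand hole at (368,402). I'll compare that with the projection to correct the scene calibration.

```bash
cat >> h.py <<'E'
def proj(f,P):
    E=np.linalg.inv(np.array(f['extrinsics']));K=np.array([[f['fx'],0,f['cx']],[0,f['fy'],f['cy']],[0,0,1.]])
    return cv2.projectPoints(np.array(P,float),cv2.Rodrigues(E[:3,:3])[0],E[:3,3],K,np.array(f['dist_coeffs']))[0].reshape(-1,2)
E
python3 -c "
from h import *
f=np.load('scene2.npy',allow_pickle=True).item();T=np.load('top0.npy',allow_pickle=True).item()
g=np.array([544.4,173.3,109.7])
a=np.linspace(0,6.28,72)
pts=np.vstack([g+np.c_[22*np.cos(a),22*np.sin(a),a*0+h] for h in (1,10)])
q=(proj(f,pts)-[220,100])*6;print('pred collar bbox',q.min(0),q.max(0))
# measured collar
i=cv2.resize(f['image'][100:200,220:340],None,fx=6,fy=6,interpolation=cv2.INTER_CUBIC)
h=cv2.cvtColor(i,cv2.COLOR_RGB2HSV);m=cv2.inRange(h,(0,0,0),(180,255,100));m[:215]=0;m[300:]=0;m[:,:280]=0;m[:,410:]=0
# exclude brown (hue) : use b-r
d=i[:,:,0].astype(int)-i[:,:,2];m[d>14]=0
m=cv2.morphologyEx(m,cv2.MORPH_OPEN,np.ones((9,9)))
c=max(cv2.findContours(m,0,1)[0],key=cv2.contourArea);print('meas',cv2.boundingRect(c))
# stand corners by wood top? hole
print('hole pred',(proj(f,[[542.2,172.6,36],[544.4,173.3,36]])-[220,100])*6)
# jac at collar
print((proj(f,[g+[1,0,5],g+[0,1,5],g+[0,0,6]])-proj(f,[g+[0,0,5]]))*6)
m=cv2.inRange(h,(12,80,60),(25,255,255));m[:330]=0;m[530:]=0;m[:,:240]=0;m[:,490:]=0
c=max(cv2.findContours(m,0,1)[0],key=cv2.contourArea);print('stand',cv2.boundingRect(c),cv2.contourArea(c))
b=[[P[0],P[1],z] for P in [(572.3,217.2),(585.1,142.4),(512,128.4),(499.3,202.4)] for z in(0,36)]
q=(proj(f,b)-[220,100])*6;print('stand pred',q.min(0),q.max(0))
"
```

```text
pred collar bbox [291.04867961 218.30133099] [391.77315688 289.6602692 ]
meas (298, 215, 95, 77)
hole pred [[350.70314899 399.24434383]
 [354.58332979 397.23751433]]
[[ 2.11029121 -0.52829049]
 [-0.78816436 -1.11155226]
 [-0.17231398 -1.90995727]]
stand (255, 330, 211, 185) 22630.5
stand pred [242.73766344 333.90871018] [463.44461263 530.70069465]
```

```bash
python3 -c "
from h import *
for n,box,z in(('scene2',(268,222,318,264),68),('top0',(333,239,371,277),68)):
    f=np.load(n+'.npy',allow_pickle=True).item()
    x0,y0,x1,y1=box;k=8
    i=cv2.resize(f['image'][y0:y1,x0:x1],None,fx=k,fy=k,interpolation=cv2.INTER_CUBIC)
    h=cv2.cvtColor(i,cv2.COLOR_RGB2HSV)
    for vt in(130,150,165):
        m=cv2.inRange(h,(0,0,vt),(180,55,255))
        cs,hi=cv2.findContours(m,cv2.RETR_CCOMP,cv2.CHAIN_APPROX_NONE)
        for c,hh in zip(cs,hi[0]):
            if hh[3]>=0 and cv2.contourArea(c)>2000 or 0:
                e=cv2.fitEllipse(c);uv=(c.reshape(-1,2)+.5)/k-.5+[x0,y0]
                P=onplane(f,uv,z)[:,:2];A=np.c_[2*P,np.ones(len(P))];s=np.linalg.lstsq(A,(P**2).sum(1),rcond=None)[0]
                print(n,vt,np.round(uv.mean(0),1),np.round([*s[:2],np.sqrt(s[2]+s[0]**2+s[1]**2)],1))
S=np.load('scene2.npy',allow_pickle=True).item()
P=onplane(S,[[291.1,240.8],[291.1-.75,240.8-.4]],68);print(P)
print(proj(S,[[458.5,-123,68],[459.5,-123,68],[458.5,-122,68],[458.5,-123,69]]))
"
```

```text
scene2 130 [290.8 239.6] [ 460.3 -126.1   21.6]
scene2 150 [290.7 239.4] [ 460.5 -125.6   22.5]
scene2 165 [290.7 239.3] [ 460.6 -125.4   23.2]
top0 130 [351.6 257. ] [ 458.1 -122.1   23. ]
top0 150 [351.8 256.9] [ 458.5 -122.6   23.5]
top0 165 [352.  256.8] [ 458.7 -123.    23.9]
[[ 459.34053703 -130.37255035   68.        ]
 [ 458.32480524 -128.61849384   68.        ]]
[[289.44461559 238.6164426 ]
 [289.87729779 238.46851935]
 [289.27089129 238.30539923]
 [289.41933054 238.29921233]]
```

>>> {"name": "arm_command", "arguments": {"plan": "-0.007 0.0093 0 0 0 0 1;-0.014 0.0185 0 0 0 0 1;-0.02 0.0265 0 0 0 0 1;-0.02 0.0265 0 0 0 0 1;-0.02 0.0265 0 0 0 0 1;-0.02 0.0265 0 0 0 0 1;-0.02 0.0265 0 0 0 0 1;-0.02 0.0265 0 0 0 0 1;-0.02 0.0265 0 0 0 0 1;-0.012 0.0158 0 0 0 0 1"}}

```text
time: 8.7
tcp_pos: [463.1, -106.9, 165.1]
orientation: [[0.935, 0.355, -0.001], [0.355, -0.935, -0.001], [-0.001, 0.0, -1.0]]
force: [0.4, -0.1, -3.2]
opening: 0.294
finger_force: 30.0
```

>>> {"name": "arm_command", "arguments": {"plan": "-0.008 0.0105 0 0 0 0 1;-0.005 0.0065 0 0 0 0 1;0 0 0 0 0 0 1;0 0 0 0 0 0 1;0 0 0 0 0 0 1"}}

```text
time: 9.12
tcp_pos: [459.6, -122.4, 165.1]
orientation: [[0.933, 0.36, -0.0], [0.36, -0.933, 0.0], [-0.0, -0.0, -1.0]]
force: [0.6, 0.4, -2.6]
opening: 0.296
finger_force: 30.0
```

```bash
python3 -c "
from h import *
st();to([459.1,-123.7,165])"
```

```text
{'time': 9.117, 'joints': [-0.607, 0.306, 0.938, 2.058, -0.31, 0.923, -0.704], 'tcp_pos': [459.615, -122.418, 165.082], 'orientation': [[0.933, 0.36, -0.0], [0.36, -0.933, 0.0], [-0.0, -0.0, -1.0]], 'force': [0.566, 0.368, -2.564], 'torque': [-0.015, 0.106, 0.026], 'finger_force': 29.999, 'opening': 0.296}
tool delta mm [-0.9  1.   0.1]
```

>>> {"name": "arm_command", "arguments": {"plan": "-0.0009 0.001 0.006 0 0 0 1;0 0 0.01 0 0 0 1;0 0 0.01 0 0 0 1;0 0 0.006 0 0 0 1;0 0 0.0025 0 0 0 1;0 0 0 0 0 0 1;0 0 0 0 0 0 1;0 0 0 0 0 0 1"}}

```text
time: 9.78
tcp_pos: [459.2, -124.8, 131.0]
orientation: [[0.934, 0.358, 0.0], [0.358, -0.934, -0.0], [0.0, 0.0, -1.0]]
force: [0.4, 0.2, -2.2]
opening: 0.291
finger_force: 30.0
```

```bash
python3 -c "
from h import *
s=st()
f=grab('scene');np.save('scene3.npy',f,allow_pickle=True);cv2.imwrite('pics/s3.png',cv2.resize(f['image'][195:285,245:345,::-1],None,fx=6,fy=6))
a=np.linspace(0,6.28,72)
for z in (0,1,10):
    t=s['tcp_pos']-np.array([0,0,55.3-z]);q=(proj(f,t+np.c_[22*np.cos(a),22*np.sin(a),a*0])-[245,195])*6;print(z,q.min(0),q.max(0))
for c in([459,-123.7,68],):
  for R in (23,36):
    q=(proj(f,np.array(c)+np.c_[R*np.cos(a),R*np.sin(a),a*0])-[245,195])*6;print(R,q.min(0),q.max(0))
"
```

```text
{'time': 9.783, 'joints': [-0.553, 0.363, 0.894, 2.092, -0.377, 0.852, -0.641], 'tcp_pos': [459.196, -124.775, 131.007], 'orientation': [[0.934, 0.358, 0.0], [0.358, -0.934, -0.0], [0.0, 0.0, -1.0]], 'force': [0.353, 0.159, -2.17], 'torque': [-0.032, 0.184, 0.018], 'finger_force': 29.999, 'opening': 0.291}
0 [207.09098895 204.9883155 ] [331.09334275 296.19116913]
1 [206.88886189 203.06365413] [330.99351233 294.26185319]
10 [205.05441822 185.60099473] [330.0874914 276.7511852]
23 [204.24819387 215.96968323] [332.96679612 311.19703099]
36 [167.70788378 190.48922657] [369.29502252 339.64136122]
```

View pics/s3.png

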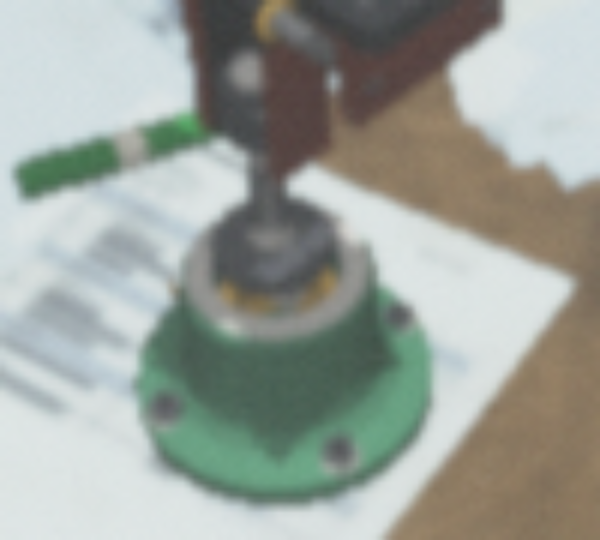

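The collar (x 211–338) hovers over the bore with a gap visible at the near side. The rim's outer edges are at about x 180–378 and the rim bottom at y 340. I'll measure the offset from the row profiles.

```bash
python3 -c "
from h import *
f=np.load('scene3.npy',allow_pickle=True).item();S=np.load('scene2.npy',allow_pickle=True).item()
k=6
up=lambda f:cv2.resize(f['image'][195:285,245:345],None,fx=k,fy=k,interpolation=cv2.INTER_CUBIC)
i=up(f);h=cv2.cvtColor(i,cv2.COLOR_RGB2HSV)
dark=((h[:,:,2]<100)&(h[:,:,1]<75)).astype(np.uint8)*255
dark[:195]=0;dark[300:]=0;dark[:,:195]=0;dark[:,350:]=0
dark=cv2.morphologyEx(dark,cv2.MORPH_OPEN,np.ones((11,11)))
c=max(cv2.findContours(dark,0,1)[0],key=cv2.contourArea);print('collar',cv2.boundingRect(c))
for y in range(225,281,10):
    xs=np.where(dark[y])[0];print(y,xs.min() if len(xs) else 0,xs.max() if len(xs) else 0,end='|')
# inner bore ellipse and outer rim in unobstructed scene2
i2=up(S);h2=cv2.cvtColor(i2,cv2.COLOR_RGB2HSV)
m=cv2.inRange(h2,(0,0,150),(180,55,255));cs,hi=cv2.findContours(m,cv2.RETR_CCOMP,cv2.CHAIN_APPROX_NONE)
for c,q in zip(cs,hi[0]):
    if q[3]>=0 and cv2.contourArea(c)>2000:print('bore',cv2.boundingRect(c))
"
```

```text
collar (215, 195, 123, 100)
225 224 313|235 216 245|245 215 252|255 215 337|265 215 337|275 215 318|bore (135, 281, 297, 226)
bore (212, 223, 130, 93)
bore (15, 136, 106, 63)
```

>>> {"name": "arm_command", "arguments": {"plan": "0 0 0.001 0 0 0 1;0 0 0.001 0 0 0 1;0 0 0.001 0 0 0 1;0 0 0.001 0 0 0 1;0 0 0.001 0 0 0 1;0 0 0.001 0 0 0 1;0 0 0.001 0 0 0 1;0 0 0 0 0 0 1;0 0 0 0 0 0 1"}}

```text
time: 10.58
tcp_pos: [458.9, -124.6, 123.8]
orientation: [[0.933, 0.359, -0.0], [0.359, -0.933, 0.0], [-0.0, -0.0, -1.0]]
force: [-0.1, -0.4, -3.1]
opening: 0.298
finger_force: 30.0
```

>>> {"name": "arm_command", "arguments": {"plan": "0 0 0.0005 0 0 0 1;0 0 0.0005 0 0 0 1;0 0 0.0005 0 0 0 1;0 0 0 0 0 0 1"}}

```text
time: 10.92
tcp_pos: [459.0, -124.6, 122.3]
orientation: [[0.933, 0.359, -0.0], [0.359, -0.933, 0.0], [-0.0, -0.0, -1.0]]
force: [0.0, -0.7, -3.3]
opening: 0.294
finger_force: 30.0
```

>>> {"name": "arm_command", "arguments": {"plan": "0 0 0.0005 0 0 0 1;0 0 0.0005 0 0 0 1;0 0 0.0005 0 0 0 1;0 0 0 0 0 0 1"}}

```text
time: 11.25
tcp_pos: [459.1, -124.6, 120.8]
orientation: [[0.933, 0.359, 0.0], [0.359, -0.933, -0.0], [0.0, 0.0, -1.0]]
force: [0.6, -0.7, -3.0]
opening: 0.294
finger_force: 30.0
```

>>> {"name": "arm_command", "arguments": {"plan": "0 0 0.0005 0 0 0 1;0 0 0.0005 0 0 0 1;0 0 0.0005 0 0 0 1;0 0 0 0 0 0 1"}}

```text
time: 11.58
tcp_pos: [459.1, -124.6, 119.3]
orientation: [[0.933, 0.359, 0.0], [0.359, -0.933, -0.0], [0.0, 0.0, -1.0]]
force: [0.2, 1.0, -1.7]
opening: 0.294
finger_force: 30.0
```

>>> {"name": "arm_command", "arguments": {"plan": "0 0 0.0005 0 0 0 1;0 0 0.0005 0 0 0 1;0 0 0.0005 0 0 0 1;0 0 0.0005 0 0 0 1;0 0 0 0 0 0 1"}}

```text
time: 12.0
tcp_pos: [459.0, -124.6, 117.3]
orientation: [[0.933, 0.359, 0.0], [0.359, -0.933, -0.0], [0.0, 0.0, -1.0]]
force: [0.7, 0.6, -2.5]
opening: 0.295
finger_force: 30.0
```

>>> {"name": "arm_command", "arguments": {"plan": "0 0 0.0005 0 0 0 1;0 0 0.0005 0 0 0 1;0 0 0.0005 0 0 0 1;0 0 0.0005 0 0 0 1;0 0 0 0 0 0 1"}}

```text
time: 12.42
tcp_pos: [459.1, -124.6, 115.3]
orientation: [[0.933, 0.359, 0.0], [0.359, -0.933, -0.0], [0.0, 0.0, -1.0]]
force: [1.3, 0.1, -1.4]
opening: 0.293
finger_force: 30.0
```

>>> {"name": "arm_command", "arguments": {"plan": "0 0 0.0005 0 0 0 1;0 0 0.0005 0 0 0 1;0 0 0.0005 0 0 0 1;0 0 0.0005 0 0 0 1;0 0 0.0005 0 0 0 1;0 0 0 0 0 0 1"}}

```text
time: 12.92
tcp_pos: [459.0, -124.6, 112.7]
orientation: [[0.933, 0.359, -0.0], [0.359, -0.933, -0.0], [-0.0, 0.0, -1.0]]
force: [1.7, 0.7, -2.8]
opening: 0.291
finger_force: 30.0
```

>>> {"name": "arm_command", "arguments": {"plan": "0 0 0.0005 0 0 0 1;0 0 0.0005 0 0 0 1;0 0 0.0005 0 0 0 1;0 0 0.0005 0 0 0 1;0 0 0.0005 0 0 0 1;0 0 0 0 0 0 1"}}

```text
time: 13.42
tcp_pos: [459.0, -124.6, 110.2]
orientation: [[0.933, 0.359, -0.0], [0.359, -0.933, 0.0], [-0.0, -0.0, -1.0]]
force: [2.4, -0.6, -2.4]
opening: 0.298
finger_force: 30.0
```

>>> {"name": "arm_command", "arguments": {"plan": "0.0003 0.0001 0.0005 0 0 0 1;0 0 0.0005 0 0 0 1;0 0 0.0005 0 0 0 1;0 0 0.0005 0 0 0 1;0 0 0 0 0 0 1"}}

```text
time: 13.83
tcp_pos: [459.2, -124.6, 108.2]
orientation: [[0.933, 0.359, -0.0], [0.359, -0.933, 0.0], [-0.0, -0.0, -1.0]]
force: [1.2, -0.8, -3.1]
opening: 0.294
finger_force: 30.0
```

>>> {"name": "arm_command", "arguments": {"plan": "0 0 0.0005 0 0 0 1;0 0 0.0005 0 0 0 1;0 0 0.0005 0 0 0 1;0 0 0.0005 0 0 0 1;0 0 0 0 0 0 1"}}

```text
time: 14.25
tcp_pos: [459.8, -124.9, 107.1]
orientation: [[0.934, 0.358, 0.001], [0.358, -0.934, 0.0], [0.001, -0.0, -1.0]]
force: [-1.0, 0.3, 9.4]
opening: 0.298
finger_force: 30.0
```

>>> {"name": "arm_command", "arguments": {"plan": "0 0 0 0 0 0 1;0 0 0 0 0 0 1;0 0 0 0 0 0 1"}}

```text
time: 14.5
tcp_pos: [459.8, -124.9, 107.1]
orientation: [[0.934, 0.358, 0.001], [0.358, -0.934, 0.0], [0.001, 0.0, -1.0]]
force: [-2.3, 0.6, 9.9]
opening: 0.295
finger_force: 30.0
```

```bash
python3 -c "
from h import *
s=st()"
```

```text
{'time': 14.5, 'joints': [-0.514, 0.404, 0.856, 2.111, -0.426, 0.803, -0.598], 'tcp_pos': [459.765, -124.896, 107.107], 'orientation': [[0.934, 0.358, 0.001], [0.358, -0.934, 0.0], [0.001, 0.0, -1.0]], 'force': [-2.292, 0.581, 9.923], 'torque': [0.23, 0.571, -0.018], 'finger_force': 30.001, 'opening': 0.295}
```

>>> {"name": "arm_command", "arguments": {"plan": "0 0 0.0002 0 0 0 1;0 0 0 0 0 0 1;0 0 0 0 0 -0.05 1;0 0 0 0 0 -0.08 1;0 0 0 0 0 -0.08 1;0 0 0 0 0 -0.08 1;0 0 0 0 0 0 1"}}

```text
time: 15.08
tcp_pos: [459.7, -124.8, 107.1]
orientation: [[0.789, 0.614, 0.001], [0.614, -0.789, 0.001], [0.001, -0.0, -1.0]]
force: [-1.8, 0.6, 11.0]
opening: 0.294
finger_force: 30.0
```

```bash
python3 -c "
from h import *
s=st()"
```

```text
{'time': 15.083, 'joints': [-0.457, 0.38, 0.775, 2.109, -0.375, 0.79, -0.357], 'tcp_pos': [459.657, -124.81, 107.075], 'orientation': [[0.789, 0.614, 0.001], [0.614, -0.789, 0.001], [0.001, -0.0, -1.0]], 'force': [-1.796, 0.562, 11.007], 'torque': [0.258, 0.834, -0.023], 'finger_force': 30.001, 'opening': 0.294}
```

>>> {"name": "arm_command", "arguments": {"plan": "0 0 0 0 0 -0.1 1;0 0 0 0 0 -0.1 1;0 0 0 0 0 -0.1 1;0 0 0 0 0 -0.1 1;0 0 0 0 0 0 1"}}

```text
time: 15.5
tcp_pos: [459.4, -124.8, 107.1]
orientation: [[0.487, 0.874, 0.001], [0.874, -0.487, 0.001], [0.001, 0.0, -1.0]]
force: [-3.1, 0.3, 11.4]
opening: 0.294
finger_force: 30.0
```

>>> {"name": "arm_command", "arguments": {"plan": "0 0 0 0 0 -0.1 1;0 0 0 0 0 -0.1 1;0 0 0 0 0 -0.1 1;0 0 0 0 0 -0.1 1;0 0 0 0 0 0 1;0 0 0 0 0 0 1"}}

```text
time: 16.0
tcp_pos: [459.1, -124.8, 107.0]
orientation: [[0.114, 0.994, 0.0], [0.994, -0.114, 0.001], [0.001, -0.0, -1.0]]
force: [-3.4, 2.2, 12.7]
opening: 0.296
finger_force: 30.0
```

```bash
python3 -c "
from h import *
s=st()"
```

```text
{'time': 16.0, 'joints': [-0.3, 0.337, 0.568, 2.101, -0.26, 0.771, 0.316], 'tcp_pos': [459.128, -124.829, 107.03], 'orientation': [[0.114, 0.994, 0.0], [0.994, -0.114, 0.001], [0.001, -0.0, -1.0]], 'force': [-3.389, 2.211, 12.73], 'torque': [0.155, 1.181, -0.043], 'finger_force': 30.002, 'opening': 0.296}
```

>>> {"name": "arm_command", "arguments": {"plan": "0 0 0 0 0 -0.06 1;0 0 0 0 0 -0.06 1;0 0 0 0 0 0 1;0 0 0 0 0 0 1"}}

```text
time: 16.33
tcp_pos: [459.1, -124.9, 107.0]
orientation: [[-0.006, 1.0, 0.0], [1.0, 0.006, 0.001], [0.001, 0.0, -1.0]]
force: [-3.1, 1.2, 14.4]
opening: 0.289
finger_force: 30.0
```

```bash
python3 -c "
from h import *
s=st()
f=grab('scene');cv2.imwrite('pics/s4.png',cv2.resize(f['image'][195:285,245:345,::-1],None,fx=6,fy=6))"
```

```text
{'time': 16.333, 'joints': [-0.277, 0.333, 0.539, 2.1, -0.245, 0.769, 0.42], 'tcp_pos': [459.143, -124.858, 107.042], 'orientation': [[-0.006, 1.0, 0.0], [1.0, 0.006, 0.001], [0.001, 0.0, -1.0]], 'force': [-3.092, 1.249, 14.357], 'torque': [0.055, 1.282, -0.11], 'finger_force': 30.002, 'opening': 0.289}
```

>>> {"name": "arm_command", "arguments": {"plan": "0 -0.0002 -0.0001 0 0 0 1;0 0 0 0 0 0.1 1;0 0 0 0 0 0.1 1;0 0 0 0 0 0.1 1;0 0 0 0 0 0.1 1;0 0 0 0 0 0.1 1;0 0 0 0 0 0 1"}}

```text
time: 16.97
tcp_pos: [459.4, -124.8, 107.1]
orientation: [[0.48, 0.877, 0.001], [0.877, -0.48, 0.0], [0.001, 0.0, -1.0]]
force: [-2.9, 0.9, 11.7]
opening: 0.294
finger_force: 30.0
```

>>> {"name": "arm_command", "arguments": {"plan": "0 0 0 0 0 0.1 1;0 0 0 0 0 0.1 1;0 0 0 0 0 0.1 1;0 0 0 0 0 0.1 1;0 0 0 0 0 0.1 1;0 0 0 0 0 0.1 1;0 0 0 0 0 0 1"}}

```text
time: 17.55
tcp_pos: [459.8, -124.9, 107.1]
orientation: [[0.891, 0.453, 0.001], [0.453, -0.891, 0.0], [0.001, 0.0, -1.0]]
force: [-2.0, 0.2, 10.7]
opening: 0.296
finger_force: 30.0
```

```bash
python3 -c "
from h import *
s=st()"
```

```text
{'time': 17.55, 'joints': [-0.491, 0.393, 0.823, 2.111, -0.405, 0.797, -0.518], 'tcp_pos': [459.761, -124.887, 107.06], 'orientation': [[0.891, 0.453, 0.001], [0.453, -0.891, 0.0], [0.001, 0.0, -1.0]], 'force': [-1.991, 0.21, 10.723], 'torque': [0.288, 0.624, 0.002], 'finger_force': 30.003, 'opening': 0.296}
```

>>> {"name": "arm_command", "arguments": {"plan": "0 0 0 0 0 0.06 1;0 0 0 0 0 0.05 1;0 0 0 0 0 0.02 1;0 0 0 0 0 0 1;0 0 0 0 0 0 1"}}

```text
time: 17.97
tcp_pos: [459.8, -124.9, 107.1]
orientation: [[0.941, 0.34, 0.001], [0.34, -0.941, 0.0], [0.001, 0.0, -1.0]]
force: [-1.0, 0.9, 10.0]
opening: 0.296
finger_force: 30.0
```

```bash
python3 -c "
from h import *
s=st()"
```

```text
{'time': 17.967, 'joints': [-0.515, 0.404, 0.857, 2.112, -0.427, 0.803, -0.618], 'tcp_pos': [459.804, -124.934, 107.109], 'orientation': [[0.941, 0.34, 0.001], [0.34, -0.941, 0.0], [0.001, 0.0, -1.0]], 'force': [-0.987, 0.937, 9.969], 'torque': [0.226, 0.44, 0.034], 'finger_force': 30.001, 'opening': 0.296}
```

>>> {"name": "arm_command", "arguments": {"plan": "0 0 0 0 0 0.04 1;0 0 0 0 0 0.04 1;0 0 0 0 0 0 1;0 0 0 0 0 0 1"}}

```text
time: 18.3
tcp_pos: [459.9, -124.9, 107.1]
orientation: [[0.965, 0.263, 0.002], [0.263, -0.965, 0.0], [0.002, 0.0, -1.0]]
force: [-1.0, -0.6, 9.3]
opening: 0.296
finger_force: 30.0
```

```bash
python3 -c "
from h import *
s=st()"
```

```text
{'time': 18.3, 'joints': [-0.53, 0.411, 0.879, 2.112, -0.441, 0.807, -0.683], 'tcp_pos': [459.882, -124.947, 107.104], 'orientation': [[0.965, 0.263, 0.002], [0.263, -0.965, 0.0], [0.002, 0.0, -1.0]], 'force': [-0.98, -0.571, 9.3], 'torque': [0.198, 0.461, 0.13], 'finger_force': 30.001, 'opening': 0.296}
```

>>> {"name": "arm_command", "arguments": {"plan": "0 0 -0.001 0 0 0 1;0 0 -0.001 0 0 0 1;0 0 -0.002 0 0 0 1;0 0 -0.002 0 0 0 1;0 0 -0.002 0 0 0 1;0 0 -0.002 0 0 0 1;0 0 -0.002 0 0 0 1;0 0 0 0 0 0 1"}}

```text
time: 18.97
tcp_pos: [459.3, -124.6, 118.7]
orientation: [[0.965, 0.264, 0.0], [0.264, -0.965, 0.0], [0.0, -0.0, -1.0]]
force: [0.9, 0.7, -1.0]
opening: 0.293
finger_force: 30.0
```

>>> {"name": "arm_command", "arguments": {"plan": "0 0 -0.002 0 0 0 1;0 0 -0.003 0 0 0 1;0 0 -0.004 0 0 0 1;0 0 -0.004 0 0 0 1;0 0 -0.004 0 0 0 1;0 0 -0.004 0 0 0 1;0 0 -0.004 0 0 0 1;0 0 -0.004 0 0 0 1;0 0 -0.004 0 0 0 1;0 0 -0.004 0 0 0 1"}}

```text
time: 19.8
tcp_pos: [459.1, -124.6, 155.7]
orientation: [[0.965, 0.264, 0.0], [0.264, -0.965, 0.0], [0.0, -0.0, -1.0]]
force: [-0.5, -0.1, -2.3]
opening: 0.294
finger_force: 30.0
```

>>> {"name": "arm_command", "arguments": {"plan": "0 0 -0.005 0 0 0 1;0 0 -0.005 0 0 0 1;0 0 -0.005 0 0 0 1;0 0 0 0 0 0 1;0 0 0 0 0 0 1"}}

```text
time: 20.22
tcp_pos: [459.3, -124.5, 170.5]
orientation: [[0.965, 0.264, 0.001], [0.264, -0.965, 0.0], [0.001, -0.0, -1.0]]
force: [-0.2, 0.5, -2.4]
opening: 0.3
finger_force: 30.0
```

```bash
python3 -c "
from h import *
s=st()
f=grab('scene');cv2.imwrite('pics/s5.png',cv2.resize(f['image'][175:265,245:345,::-1],None,fx=6,fy=6));to([545.7,171.2,165])"
```

```text
{'time': 20.217, 'joints': [-0.631, 0.305, 0.974, 2.053, -0.314, 0.937, -0.793], 'tcp_pos': [459.313, -124.504, 170.501], 'orientation': [[0.965, 0.264, 0.001], [0.264, -0.965, 0.0], [0.001, -0.0, -1.0]], 'force': [-0.206, 0.488, -2.374], 'torque': [-0.033, 0.149, 0.016], 'finger_force': 30.0, 'opening': 0.3}
tool delta mm [ 161.5 -262.3    5.3]
```

View pics/s5.png

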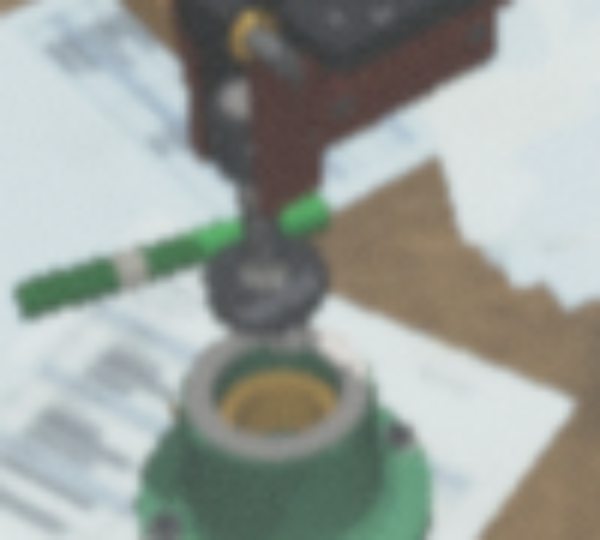

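The gauge is out of the bore with the empty bush visible below it. Next I'll measure the empty stand hole precisely in both cameras.

```bash
python3 -c "
from h import *
T=grab('top');S=grab('scene');np.save('top5.npy',T,allow_pickle=True);np.save('scene5.npy',S,allow_pickle=True)
o=[]
for f,(x0,y0,x1,y1),k in((T,(207,196,257,246),8),(S,(255,145,305,195),8)):
    i=cv2.resize(f['image'][y0:y1,x0:x1],None,fx=k,fy=k,interpolation=cv2.INTER_CUBIC);o.append(i[:,:,::-1])
    h=cv2.cvtColor(i,cv2.COLOR_RGB2HSV)
    print(h[200,::20,2].tolist(),h[200,::20,1].tolist())
cv2.imwrite('pics/h.png',np.hstack(o))"
```

```text
[112, 129, 195, 189, 159, 221, 221, 204, 97, 132, 156, 188, 186, 184, 221, 221, 196, 169, 190, 186] [93, 24, 31, 34, 16, 96, 95, 103, 76, 46, 39, 31, 34, 25, 95, 92, 99, 30, 31, 32]
[135, 141, 154, 129, 69, 98, 106, 85, 84, 79, 67, 69, 68, 61, 69, 79, 80, 81, 80, 79] [77, 78, 40, 12, 22, 78, 48, 12, 6, 26, 4, 15, 26, 8, 7, 10, 16, 9, 13, 16]
```

View pics/h.png

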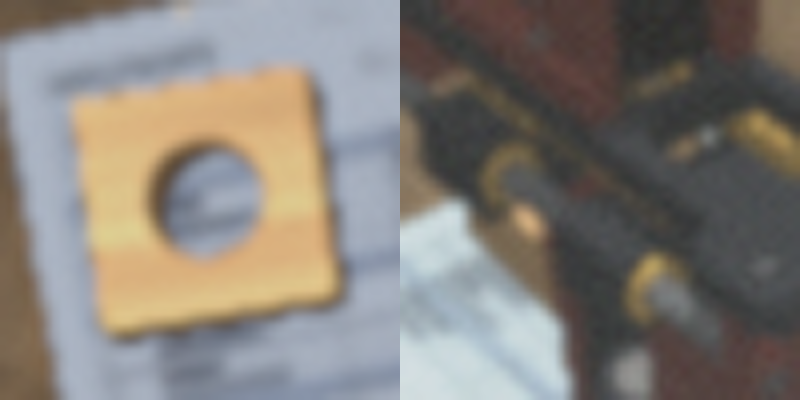

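The top crop shows the stand squarely, with the hole centre at crop (208,198), matching the corner mean (207,199). The scene view is blocked by the gripper, so I'll use the earlier frame.

```bash
python3 -c "
from h import *
T=np.load('top5.npy',allow_pickle=True).item();S=np.load('scene2.npy',allow_pickle=True).item()
def fit(P):
    A=np.c_[2*P,np.ones(len(P))];s=np.linalg.lstsq(A,(P**2).sum(1),rcond=None)[0];return np.round([*s[:2],np.sqrt(s[2]+s[0]**2+s[1]**2)],1)
x0,y0,k=207,196,8
i=cv2.resize(T['image'][196:246,207:257],None,fx=k,fy=k,interpolation=cv2.INTER_CUBIC);h=cv2.cvtColor(i,cv2.COLOR_RGB2HSV)
for s in(55,65,75):
    w=cv2.inRange(h,(5,s,140),(30,255,255))
    cs,hi=cv2.findContours(w,cv2.RETR_CCOMP,cv2.CHAIN_APPROX_NONE)
    for c,q in zip(cs,hi[0]):
        if cv2.contourArea(c)>4000:
            uv=(c.reshape(-1,2)+.5)/k-.5+[x0,y0]
            if q[3]>=0: print('hole',fit(onplane(T,uv,36)[:,:2]))
            else:
                R=cv2.minAreaRect(onplane(T,uv,36)[:,:2].astype(np.float32));print('sq',np.round(R[0],1),np.round(R[1],1))
x0,y0=255,145
i=cv2.resize(S['image'][145:195,255:305],None,fx=k,fy=k,interpolation=cv2.INTER_CUBIC);h=cv2.cvtColor(i,cv2.COLOR_RGB2HSV)
w=cv2.inRange(h,(5,70,60),(28,255,255))
print('proj stand top corners',np.round((proj(S,[[572.3,217.2,36],[585.1,142.4,36],[512,128.4,36],[499.3,202.4,36]])-[x0-.5,y0-.5])*k).tolist())
cv2.imwrite('pics/sc2.png',np.hstack([cv2.resize(i[:,:,::-1],(600,600))]))
"
```

```text
sq [542.7 173. ] [75.7 76.3]
hole [542.8 172.9  17.8]
sq [542.5 172.9] [75.3 75.7]
hole [542.7 172.7  18. ]
sq [542.4 172.8] [74.6 75.2]
hole [542.5 172.5  18.3]
proj stand top corners [[226.0, 89.0], [338.0, 191.0], [154.0, 270.0], [48.0, 162.0]]
```

View pics/sc2.png

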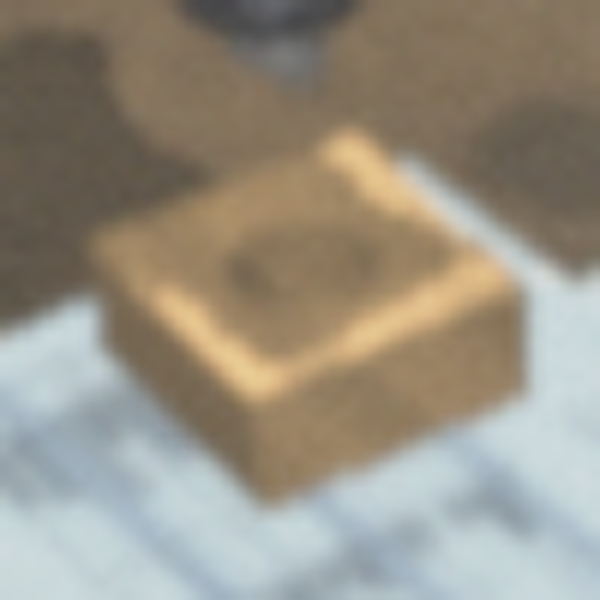

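>>> {"name": "arm_command", "arguments": {"plan": "0.0067 -0.011 0 0 0 0 1;0.0133 -0.022 0 0 0 0 1;0.0133 -0.022 0 0 0 0 1;0.0133 -0.022 0 0 0 0 1;0.0133 -0.022 0 0 0 0 1;0.0133 -0.022 0 0 0 0 1;0.0133 -0.022 0 0 0 0 1;0.0133 -0.022 0 0 0 0 1;0.0133 -0.022 0 0 0 0 1;0.0133 -0.022 0 0 0 0 1"}}

```text
time: 21.2
tcp_pos: [525.9, 111.6, 169.8]
orientation: [[0.965, 0.264, -0.001], [0.264, -0.965, -0.0], [-0.001, 0.0, -1.0]]
force: [-0.1, -0.3, -1.9]
opening: 0.293
finger_force: 30.0
```

>>> {"name": "arm_command", "arguments": {"plan": "0.0133 -0.022 0 0 0 0 1;0.0133 -0.022 0 0 0 0 1;0.0067 -0.011 0 0 0 0 1;0 0 0 0 0 0 1;0 0 0 0 0 0 1;0 0 0 0 0 0 1"}}

```text
time: 21.7
tcp_pos: [543.3, 170.2, 170.1]
orientation: [[0.965, 0.262, -0.001], [0.262, -0.965, -0.001], [-0.001, 0.001, -1.0]]
force: [-0.1, -0.3, -1.4]
opening: 0.291
finger_force: 30.0
```

```bash
python3 -c "
from h import *
s=st();to([543.8,172.3,116])"
```

```text
{'time': 21.7, 'joints': [-1.025, 0.48, 0.872, 1.835, -0.425, 1.026, -1.287], 'tcp_pos': [543.257, 170.209, 170.083], 'orientation': [[0.965, 0.262, -0.001], [0.262, -0.965, -0.001], [-0.001, 0.001, -1.0]], 'force': [-0.126, -0.31, -1.421], 'torque': [-0.032, 0.116, -0.02], 'finger_force': 29.999, 'opening': 0.291}
tool delta mm [ 1.1 -1.9 54.1]
```

>>> {"name": "arm_command", "arguments": {"plan": "0.0011 -0.0019 0.006 0 0 0 1;0 0 0.01 0 0 0 1;0 0 0.01 0 0 0 1;0 0 0.01 0 0 0 1;0 0 0.008 0 0 0 1;0 0 0.006 0 0 0 1;0 0 0.004 0 0 0 1;0 0 0 0 0 0 1;0 0 0 0 0 0 1;0 0 0 0 0 0 1"}}

```text
time: 22.53
tcp_pos: [544.5, 174.3, 116.6]
orientation: [[0.965, 0.264, 0.001], [0.264, -0.965, 0.0], [0.001, -0.0, -1.0]]
force: [0.5, -0.7, -1.5]
opening: 0.295
finger_force: 30.0
```

```bash
python3 -c "
from h import *
s=st();to([543.8,172.3,91.3])
f=grab('scene');np.save('scene6.npy',f,allow_pickle=True);cv2.imwrite('pics/s6.png',cv2.resize(f['image'][130:200,240:320,::-1],None,fx=7,fy=7))
a=np.linspace(0,6.28,72)
t=s['tcp_pos']-np.array([0,0,55.3]);q=(proj(f,np.vstack([t+np.c_[22*np.cos(a),22*np.sin(a),a*0+z] for z in(0,10)]))-[239.5,129.5])*7;print(q.min(0),q.max(0))
b=np.array([[572.3,217.2,36],[585.1,142.4,36],[512,128.4,36],[499.3,202.4,36]])+[1.5,-.4,0]
print((proj(f,b)-[239.5,129.5])*7)"
```

```text
{'time': 22.533, 'joints': [-0.983, 0.548, 0.816, 1.879, -0.494, 0.928, -1.239], 'tcp_pos': [544.46, 174.303, 116.576], 'orientation': [[0.965, 0.264, 0.001], [0.264, -0.965, 0.0], [0.001, -0.0, -1.0]], 'force': [0.451, -0.682, -1.544], 'torque': [-0.002, 0.152, 0.007], 'finger_force': 29.999, 'opening': 0.295}
tool delta mm [-1.2  1.8 25.3]
[213.6483492  151.33596276] [327.5089386  236.71273212]
[[306.34599118 182.67003825]
 [404.36500957 272.11176813]
 [243.73811649 340.51811451]
 [150.56001909 246.30054534]]
```

View pics/s6.png

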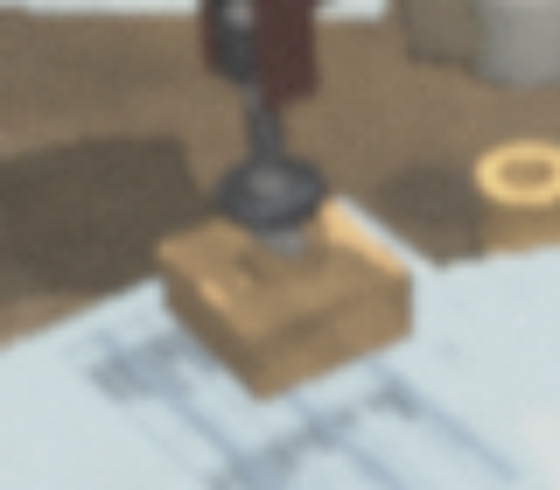

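The view shows the head just above the stand, with the collar centre at (272,195) and stand corners at (158,248), (410,275) and (258,335). The gauge must shift about 3 mm in -y.

>>> {"name": "arm_command", "arguments": {"plan": "-0.0008 0.003 0 0 0 0 1;0 0 0 0 0 0 1;0 0 0 0 0 0 1;0 0 0 0 0 0 1;0 0 0.001 0 0 0 1;0 0 0.001 0 0 0 1;0 0 0.001 0 0 0 1;0 0 0 0 0 0 1"}}

```text
time: 23.25
tcp_pos: [544.0, 171.2, 113.0]
orientation: [[0.965, 0.264, -0.0], [0.264, -0.965, -0.0], [-0.0, 0.0, -1.0]]
force: [0.7, 0.1, -2.4]
opening: 0.291
finger_force: 30.0
```

>>> {"name": "arm_command", "arguments": {"plan": "0 0 0.001 0 0 0 1;0 0 0.001 0 0 0 1;0 0 0.001 0 0 0 1;0 0 0 0 0 0 1"}}

```text
time: 23.58
tcp_pos: [544.0, 171.2, 110.0]
orientation: [[0.965, 0.264, -0.0], [0.264, -0.965, -0.0], [-0.0, 0.0, -1.0]]
force: [-0.4, 0.1, -2.4]
opening: 0.292
finger_force: 30.0
```

>>> {"name": "arm_command", "arguments": {"plan": "0 0 0.0007 0 0 0 1;0 0 0.0007 0 0 0 1;0 0 0.0007 0 0 0 1;0 0 0.0007 0 0 0 1;0 0 0 0 0 0 1"}}

```text
time: 24.0
tcp_pos: [544.1, 171.2, 107.3]
orientation: [[0.965, 0.264, -0.0], [0.264, -0.965, -0.0], [-0.0, -0.0, -1.0]]
force: [0.5, 0.0, -2.1]
opening: 0.295
finger_force: 30.0
```

>>> {"name": "arm_command", "arguments": {"plan": "0 0 0.0007 0 0 0 1;0 0 0.0007 0 0 0 1;0 0 0.0007 0 0 0 1;0 0 0.0007 0 0 0 1;0 0 0 0 0 0 1"}}

```text
time: 24.42
tcp_pos: [544.0, 171.2, 104.5]
orientation: [[0.965, 0.264, -0.0], [0.264, -0.965, -0.0], [-0.0, -0.0, -1.0]]
force: [-1.0, -1.3, -2.8]
opening: 0.296
finger_force: 30.0
```

>>> {"name": "arm_command", "arguments": {"plan": "0 0 0.0007 0 0 0 1;0 0 0.0007 0 0 0 1;0 0 0.0007 0 0 0 1;0 0 0.0007 0 0 0 1;0 0 0 0 0 0 1"}}

```text
time: 24.83
tcp_pos: [544.1, 171.2, 101.7]
orientation: [[0.965, 0.264, -0.0], [0.264, -0.965, -0.0], [-0.0, 0.0, -1.0]]
force: [-0.4, -0.2, -2.8]
opening: 0.295
finger_force: 30.0
```

>>> {"name": "arm_command", "arguments": {"plan": "0 0 0.0007 0 0 0 1;0 0 0.0007 0 0 0 1;0 0 0.0007 0 0 0 1;0 0 0.0007 0 0 0 1;0 0 0.0007 0 0 0 1;0 0 0 0 0 0 1"}}

```text
time: 25.33
tcp_pos: [544.1, 171.2, 98.2]
orientation: [[0.965, 0.264, -0.0], [0.264, -0.965, -0.0], [-0.0, 0.0, -1.0]]
force: [-0.0, 0.4, -3.3]
opening: 0.293
finger_force: 30.0
```

>>> {"name": "arm_command", "arguments": {"plan": "0 0 0.0007 0 0 0 1;0 0 0.0007 0 0 0 1;0 0 0.0007 0 0 0 1;0 0 0.0007 0 0 0 1;0 0 0.0007 0 0 0 1;0 0 0.0005 0 0 0 1;0 0 0 0 0 0 1"}}

```text
time: 25.92
tcp_pos: [544.1, 171.2, 94.2]
orientation: [[0.965, 0.264, -0.0], [0.264, -0.965, -0.0], [-0.0, 0.0, -1.0]]
force: [0.1, 0.3, -3.8]
opening: 0.295
finger_force: 30.0
```

>>> {"name": "arm_command", "arguments": {"plan": "0 0 0.0005 0 0 0 1;0 0 0.0005 0 0 0 1;0 0 0.0005 0 0 0 1;0 0 0 0 0 0 1;0 0 0 0 0 0 1"}}

```text
time: 26.33
tcp_pos: [544.1, 171.2, 92.8]
orientation: [[0.965, 0.264, -0.0], [0.264, -0.965, -0.0], [-0.0, 0.0, -1.0]]
force: [0.2, 0.0, -3.5]
opening: 0.294
finger_force: 30.0
```

>>> {"name": "arm_command", "arguments": {"plan": "0 0 0.0004 0 0 0 1;0 0 0.0004 0 0 0 1;0 0 0.0004 0 0 0 1;0 0 0 0 0 0 1;0 0 0 0 0 0 1"}}

```text
time: 26.75
tcp_pos: [544.1, 171.2, 91.6]
orientation: [[0.965, 0.264, -0.0], [0.264, -0.965, 0.0], [-0.0, -0.0, -1.0]]
force: [-0.2, -0.1, -2.5]
opening: 0.294
finger_force: 30.0
```

>>> {"name": "arm_command", "arguments": {"plan": "0 0 0.0003 0 0 0 1;0 0 0.0003 0 0 0 1;0 0 0 0 0 0 1;0 0 0 0 0 0 1"}}

```text
time: 27.08
tcp_pos: [544.3, 171.1, 91.3]
orientation: [[0.965, 0.264, 0.0], [0.264, -0.965, 0.0], [0.0, -0.0, -1.0]]
force: [-1.2, -1.0, 1.2]
opening: 0.301
finger_force: 30.0
```

>>> {"name": "arm_command", "arguments": {"plan": "0 0 0 0 0 0 1;0 0 0 0 0 0 1", "newtons": 4}}

```text
time: 27.25
tcp_pos: [544.4, 171.0, 91.2]
orientation: [[0.965, 0.264, 0.001], [0.264, -0.965, -0.0], [0.001, 0.0, -1.0]]
force: [0.2, -1.1, 0.8]
opening: 0.297
finger_force: 4.0
```

>>> {"name": "arm_command", "arguments": {"plan": "0 0 0 0 0 0 0.2;0 0 0 0 0 0 0;0 0 0 0 0 0 -0.2;0 0 0 0 0 0 -0.4;0 0 0 0 0 0 -0.4;0 0 0 0 0 0 -0.4"}}

```text
time: 27.75
tcp_pos: [544.1, 171.3, 91.0]
orientation: [[0.965, 0.264, -0.0], [0.264, -0.965, 0.0], [-0.0, -0.0, -1.0]]
force: [-0.3, 0.0, 0.7]
opening: 0.69
finger_force: 0.0
```

>>> {"name": "arm_command", "arguments": {"plan": "0 0 -0.01 0 0 0 -0.4;0 0 -0.015 0 0 0 -0.4;0 0 -0.02 0 0 0 -0.4;0 0 -0.02 0 0 0 -0.4;0 0 -0.03 0 0 0 -0.4;0 0 -0.03 0 0 0 -0.4;0 0 -0.03 0 0 0 -0.4;0 0 0 0 0 0 -0.4;0 0 0 0 0 0 -0.4;0 0 0 0 0 0 -0.4"}}

```text
time: 28.58
tcp_pos: [543.8, 171.3, 246.0]
orientation: [[0.965, 0.264, -0.0], [0.264, -0.965, 0.001], [-0.0, -0.001, -1.0]]
force: [-0.5, -0.3, -0.8]
opening: 0.705
finger_force: 0.0
```

```bash
python3 -c "
from h import *
st();S=grab('scene');T=grab('top')
x0,y0,k=255,120,7
cv2.imwrite('pics/end.png',cv2.resize(S['image'][120:200,245:320,::-1],None,fx=7,fy=7))
# collar in scene
i=cv2.resize(S['image'][120:200,245:320],None,fx=7,fy=7,interpolation=cv2.INTER_CUBIC)
d=i[:,:,0].astype(int)-i[:,:,2];m=((d<12)&(i.max(2)<105)).astype(np.uint8)*255
m=cv2.morphologyEx(m,cv2.MORPH_OPEN,np.ones((9,9)))
for c in cv2.findContours(m,0,1)[0]:
    if cv2.contourArea(c)>800: print(cv2.boundingRect(c))
f=S;a=np.linspace(0,6.28,72)
q=(proj(f,np.vstack([np.array([544.2,171.2,36+z])+np.c_[22*np.cos(a),22*np.sin(a),a*0] for z in(0,10)]))-[244.5,119.5])*7;print('pred collar',q.min(0),q.max(0))
q=(proj(f,np.vstack([np.array([544.2,171.2,36+z])+np.c_[13.5*np.cos(a),13.5*np.sin(a),a*0] for z in(60,87)]))-[244.5,119.5])*7;print('pred knob',q.min(0),q.max(0))
"
```

```text
{'time': 28.583, 'joints': [-1.077, 0.4, 0.93, 1.746, -0.346, 1.171, -1.351], 'tcp_pos': [543.771, 171.315, 246.011], 'orientation': [[0.965, 0.264, -0.0], [0.264, -0.965, 0.001], [-0.0, -0.001, -1.0]], 'force': [-0.464, -0.296, -0.825], 'torque': [-0.012, 0.109, 0.008], 'finger_force': 0.0, 'opening': 0.705}
(194, 232, 96, 120)
(197, 150, 65, 73)
(436, 19, 89, 31)
pred collar [186.31866888 277.52830764] [298.53298355 363.12516475]
pred knob [191.18364623 125.45064908] [267.37957307 224.19245917]
```

View pics/end.png

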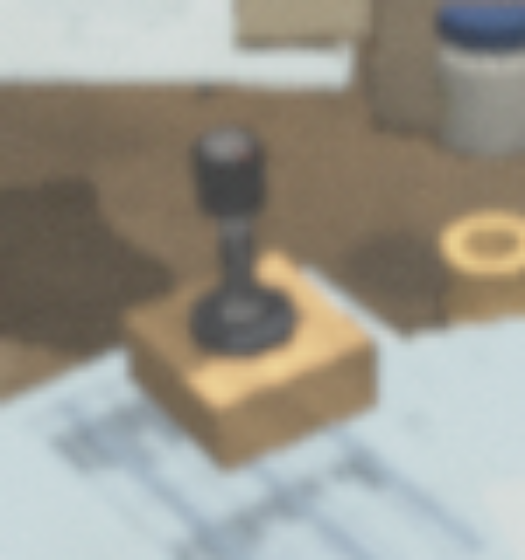

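The gauge stands upright in the stand, collar centre (244,320) and stand top centre about (249,331). I'll move the arm aside and check the centring from the top camera.

>>> {"name": "arm_command", "arguments": {"plan": "-0.02 0.02 0 0 0 0 -0.4;-0.025 0.03 0 0 0 0 -0.4;-0.025 0.03 0 0 0 0 -0.4;-0.025 0.03 0 0 0 0 -0.4;-0.025 0.03 0 0 0 0 -0.4;-0.025 0.03 0 0 0 0 -0.4;0 0 0 0 0 0 -0.4;0 0 0 0 0 0 -0.4"}}

```text
time: 29.35
tcp_pos: [448.0, -32.4, 245.7]
orientation: [[0.966, 0.26, -0.001], [0.26, -0.966, 0.002], [-0.0, -0.002, -1.0]]
force: [0.4, 1.9, -0.1]
opening: 0.7
finger_force: 0.0
```

```bash
python3 -c "
from h import *
T=grab('top');x0,y0,k=207,196,8
i=cv2.resize(T['image'][196:246,207:257],None,fx=k,fy=k,interpolation=cv2.INTER_CUBIC);h=cv2.cvtColor(i,cv2.COLOR_RGB2HSV)
w=cv2.inRange(h,(5,65,140),(30,255,255));c=max(cv2.findContours(w,0,1)[0],key=cv2.contourArea)
R=cv2.minAreaRect(onplane(T,(c.reshape(-1,2)+.5)/k-.5+[x0,y0],36)[:,:2].astype(np.float32));print('sq',R)
def fit(P):
    A=np.c_[2*P,np.ones(len(P))];s=np.linalg.lstsq(A,(P**2).sum(1),rcond=None)[0];return np.round([*s[:2],np.sqrt(s[2]+s[0]**2+s[1]**2)],1)
d=((i[:,:,0].astype(int)-i[:,:,2]<40)&(i.max(2)<130)).astype(np.uint8)*255
d=cv2.morphologyEx(d,cv2.MORPH_OPEN,np.ones((7,7)))
c=max(cv2.findContours(d,0,cv2.CHAIN_APPROX_NONE)[0],key=cv2.contourArea);print(cv2.boundingRect(c))
P=onplane(T,(cv2.convexHull(c).reshape(-1,2)+.5)/k-.5+[x0,y0],46);print(np.round(P[:,:2].min(0)),np.round(P[:,:2].max(0)))
p=c.reshape(-1,2);q=p[(p[:,0]+p[:,1])>(np.median(p.sum(1)))];print('lower right arc fit',fit(onplane(T,(q+.5)/k-.5+[x0,y0],46)[:,:2]))
q=(proj(T,[[544.2,171.2,46],[543.3+.0,171.2,123],[542.5,172.8,36]])-[x0-.5,y0-.5])*k;print(q)
l=((h[:,:,1]<60)&(h[:,:,2]>110)).astype(np.uint8)*255;l[:100]=0;l[250:]=0;l[:,:100]=0;l[:,300:]=0
for c in cv2.findContours(l,0,1)[0]:
    if cv2.contourArea(c)>300:print('light',cv2.minEnclosingCircle(c))
st()"
```

```text
sq ((542.55615234375, 172.90577697753906), (75.22491455078125, 75.73473358154297), 10.784114837646484)
(124, 136, 147, 132)
[520. 151.] [561. 197.]
lower right arc fit [540.5 172.3  20.4]
[[207.58375779 191.54359351]
 [162.52363362 158.02070915]
 [207.5843978  201.2234043 ]]
light ((190.0, 188.5), 82.94737243652344)
{'time': 29.4, 'joints': [-1.022, 0.099, 1.083, 2.013, -0.1, 1.084, -1.2], 'tcp_pos': [448.753, -30.891, 245.738], 'orientation': [[0.965, 0.263, -0.0], [0.263, -0.965, 0.001], [-0.0, -0.001, -1.0]], 'force': [1.045, 0.64, 0.968], 'torque': [-0.021, 0.199, 0.038], 'finger_force': 0.0, 'opening': 0.7}
```

```bash
python3 -c "
from h import *
print(r.finish_job())"
```

```text
the job is handed in; nothing more can be done
None
```

I set the gauge to the bush's bore, locked it, stood it back in its stand and handed the job in at about 29 s. The top camera put its axis within about 2.5 mm of the hole's. I had no direct check of the plunger setting: that the knob opened and closed rests on the torque rise at each stop. The hand-in gave no verdict.

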